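Load the analyser's reagent carrier

ROBOT

A 7-joint arm with a two-finger parallel gripper is mounted at the origin on the work surface. World frame = base frame: x ahead of the robot, y to its left, z up, the work surface at z = 0. Lengths are in m, angles in rad, forces in N, time in s.
With the tool pointing down it reaches from about 0.425 to 0.875 m from the base axis. Payload 8.4 kg.
Tool frame: the origin (TCP) lies at the very end of the fingers, on their centre line; the grasp point (between the pads) lies robot.grip_point_offset behind it (robot.grip_point_offset is the distance from the TCP to the grasp point, in m); z points along the fingers, y is the line along which they close (so a half turn about z gives the same grasp; the last joint's range is limited). The gripper opens to 85 mm and grips with 20 to 120 N. Pads are 22 mm wide; open, the fingers measure 114 mm over their backs; the gripper's body (76 mm by 85 mm) begins 54 mm behind the grasp point. The pads swing forward as they close: fully open they stand 13 mm farther back than shut.
Start: joints at [-1.309, 0.333, 0.04, 1.465, -0.013, 1.343, -0.059], TCP at [0.229, 0.608, 0.198] pointing down, gripper open.
Joint ranges: [-2.58, 2.58], [-0.38, 2.09], [-1.3, 1.39], [0.25, 2.4], [-1.5, 4.64], [0.08, 2.09], [-2.65, 2.65]. Speed limits (rad/s): [2.22, 2.22, 2.79, 2.79, 3.14, 3.14, 3.14].

INTERFACE

Orientations are given as a rotation vector (axis times angle).
In Python, from bench import robot, optics gives the robot as it stands. The module is installed in compiled form; this text tells all that it offers.
- The arm moves only by the tool arm_command, never from a script. Its argument "rows" is a list of rows, each a list of 3 entries, a list of its own where there are three numbers: the closure, from -1 (fully open) to 1 (shut), then the shift along the tool's x, y, z in mm, then the turn, a rotation vector about the tool's x, y, z in rad. A call has exactly 8 rows; each row is the pose to reach, as a shift and turn from the pose commanded when the call began, along the tool's axes at that moment; what a row does not reach only later rows make up. A row lasts 1/10 s, in which the tool goes at most 50 mm and 8.59 degrees, less where a joint would pass 70% of its speed; a pose out of reach is approached as far as the arm can. A call with a gripper value outside its range is refused whole. The fingers move at their own pace and stop on an object; the grip force is fixed at half the most. Time passes only in rows, so rows that repeat a pose let the fingers close, or fill a call up. It gives the time, the measured TCP pose, the force, the opening and the grip force at its end, in the units of the state.
- robot.read_state(): the state, without advancing time (a new reading comes with each control period).
- optics.grab_frame(name): name is "side" or "top" or "wrist"; returns the picture (400x640x3 uint8, red, green, blue); there is no depth.
- optics.camera_model(name): a dict with "fov_y" (degrees; the focal length in pixels is half the picture's height over the tangent of half this angle, whatever the lens; pixels are square), "cx", "cy" (the principal point, pixels), "view" (4x4, takes a point from world to camera coordinates). Camera axes: x right, y down, z forward; pixel columns grow to the right and rows downward; lengths in m; the calibration is good to about 2 mm. A picture is of the moment at which its call begins: read the wrist's pose just before it. camera_model takes no time and is no camera call; for the wrist camera it gives the pose at the moment of the call.
- robot.job_done(): hands the job in; it is judged then, once.
The state is a dict: "clock": time; "joint_pos": joint angles; "qd": joint speeds; "joint_efforts": joint torques, N m; "tool_pos": TCP position; "eef_rot": TCP orientation; "force": force on the tool from outside, world axes, zero at the start; "torque": the same for the moment, N m; "gripper_width": finger opening in m; "finger_force": force on a finger pad.
Only numpy, scipy, OpenCV 4.12 (cv2) and the standard library are available. Lean on these libraries where they do the work, as an engineer would, in place of code of your own. Each camera call takes 0.05 s, during which the arm holds its last target. There are 200 camera calls.

TASK

Load the black reagent carrier for the analyser: stand each of the four white bottles in the pocket whose colour matches its cap, seated on the pocket's floor. Keep every bottle upright the whole time, and leave the two brown bottles, which wear the same caps but do not belong in the carrier, standing where they are.

Things in the scene. Friction and masses are not known exactly. Their poses are not given: they have to be found in the camera images.
- white_blue_mid (a point): Loose white plastic reagent bottle with a blue cap and a pale paper label: round, standing upright, body 38 mm in diameter up to a height of 56 mm, then a short white shoulder and a cap 22 mm in diameter, 80 mm tall in all, about 80 g. This point is at its centre, half-way up, 40 mm above its underside; z points up along its axis. It starts on a flat bench mat whose top is 4 mm above the table.
- white_green_mid (a point): Loose white plastic reagent bottle with a green cap and a pale paper label: round, standing upright, body 38 mm in diameter up to a height of 56 mm, then a short white shoulder and a cap 22 mm in diameter, 80 mm tall in all, about 80 g. This point is at its centre, half-way up, 40 mm above its underside; z points up along its axis. It starts on a flat bench mat whose top is 4 mm above the table.
- white_red_mid (a point): Loose white plastic reagent bottle with a red cap and a pale paper label: round, standing upright, body 38 mm in diameter up to a height of 56 mm, then a short white shoulder and a cap 22 mm in diameter, 80 mm tall in all, about 80 g. This point is at its centre, half-way up, 40 mm above its underside; z points up along its axis. It starts on a flat bench mat whose top is 4 mm above the table.
- white_yellow_mid (a point): Loose white plastic reagent bottle with a yellow cap and a pale paper label: round, standing upright, body 38 mm in diameter up to a height of 56 mm, then a short white shoulder and a cap 22 mm in diameter, 80 mm tall in all, about 80 g. This point is at its centre, half-way up, 40 mm above its underside; z points up along its axis. It starts on a flat bench mat whose top is 4 mm above the table.
- brown_blue_mid (a point): Loose dark brown bottle with a blue cap: the same shape and size as the white ones (38 mm body, 80 mm tall), a look-alike that does not belong in the carrier. This point is at its centre, half-way up, 40 mm above its underside; z points up. It stands on the same mat among the white bottles.
- brown_red_mid (a point): Loose dark brown bottle with a red cap: the same shape and size as the white ones (38 mm body, 80 mm tall), a look-alike that does not belong in the carrier. This point is at its centre, half-way up, 40 mm above its underside; z points up. It stands on the same mat among the white bottles.
- pocket_blue: Round blue pocket, an open cup fixed on the black reagent carrier: outside diameter 62 mm, inside 54 mm, 18 mm tall, its inner floor 3 mm above this origin, which is the centre of its underside, 12 mm above the table; z points up. The four pockets form a square with 85 mm between neighbouring centres; which colour is at which corner, and the carrier's place and turn, change.
- pocket_green: Round green pocket, an open cup fixed on the black reagent carrier: outside diameter 62 mm, inside 54 mm, 18 mm tall, its inner floor 3 mm above this origin, which is the centre of its underside, 12 mm above the table; z points up. The four pockets form a square with 85 mm between neighbouring centres; which colour is at which corner, and the carrier's place and turn, change.
- pocket_red: Round red pocket, an open cup fixed on the black reagent carrier: outside diameter 62 mm, inside 54 mm, 18 mm tall, its inner floor 3 mm above this origin, which is the centre of its underside, 12 mm above the table; z points up. The four pockets form a square with 85 mm between neighbouring centres; which colour is at which corner, and the carrier's place and turn, change.
- pocket_yellow: Round yellow pocket, an open cup fixed on the black reagent carrier: outside diameter 62 mm, inside 54 mm, 18 mm tall, its inner floor 3 mm above this origin, which is the centre of its underside, 12 mm above the table; z points up. The four pockets form a square with 85 mm between neighbouring centres; which colour is at which corner, and the carrier's place and turn, change.

How it is judged:
At the end, for the whole second after the job is handed in: Each white bottle stands upright (within 0.12 rad) at rest on the floor of the pocket of its cap's colour, its axis within 12 mm of the pocket's centre and its centre 38 to 48 mm above the pocket's underside; both brown bottles stand upright (within 0.12 rad) within 20 mm of where they started (horizontal distance between white_blue_mid and pocket_blue below 0.012 m and z of white_blue_mid in the frame of pocket_blue between 0.038 and 0.048 m and angle between each of white_blue_mid, white_green_mid, white_red_mid, white_yellow_mid, brown_blue_mid, brown_red_mid's own z axis and vertical below 0.12 rad and linear speed of each of white_blue, white_green, white_red, white_yellow below 0.02 m/s and horizontal distance between white_green_mid and pocket_green below 0.012 m and z of white_green_mid in the frame of pocket_green between 0.038 and 0.048 m and horizontal distance between white_red_mid and pocket_red below 0.012 m and z of white_red_mid in the frame of pocket_red between 0.038 and 0.048 m and horizontal distance between white_yellow_mid and pocket_yellow below 0.012 m and z of white_yellow_mid in the frame of pocket_yellow between 0.038 and 0.048 m and distance of each of brown_blue_mid, brown_red_mid from where it was at the start of the episode below 0.02 m); the robot touches nothing.
It fails at once if a bottle is tipped by more than 0.6 rad (angle between any of white_blue_mid, white_green_mid, white_red_mid, white_yellow_mid, brown_blue_mid, brown_red_mid's own z axis and vertical above 0.6 rad).
It fails at once if a brown bottle is moved away from its place by more than 30 mm (distance of any of brown_blue_mid, brown_red_mid from where it was at the start of the episode above 0.03 m).
It also fails if it takes over 102 s, if anything falls off the work surface, if the arm or the gripper's body presses on something with over 40 N, if the wrist force passes 120 N, or if a joint passes its speed limit or range.

## Working session

There is one attempt and no reset: what is moved stays moved. The work goes in short steps, Python scripts to look and compute and a tool call to move; the robot and the scene stay as the last step left them, time stands still between calls to the robot, and variables do not carry over. Pictures are saved under pics/ and viewed, at most 14 in all, crops included, and the job is handed in when it is done.

Besides the shell and the picture viewer there is one more tool, called as name(argument=value, ...) on one line, values as JSON. arm_command: Moves the arm, as the interface text tells. Its arguments: {"type":"object","properties":{"rows":{"type":"array"}},"required":["rows"]}

```bash
mkdir -p pics; python3 - <<'E'
from bench import robot, optics
import cv2,numpy as np
s=robot.read_state(); print(s); print(robot.grip_point_offset)
for n in ("top","side"):
    f=optics.grab_frame(n); cv2.imwrite(f"pics/{n}0.png",f[:,:,::-1]); m=optics.camera_model(n); print(n,m)
E
```

```text
{'clock': 0.0, 'joint_pos': array([-1.30923405,  0.33387863,  0.03985397,  1.46629398, -0.01340925,
        1.343295  , -0.05849985]), 'qd': array([ 1.39897710e-03, -2.89786128e-04,  3.91675496e-04, -1.87289552e-03,
        2.60625056e-03,  1.21908181e-03,  5.05966711e-05]), 'joint_efforts': array([ 3.34150982e-04, -6.58556986e+01,  1.36594824e+00, -4.05564773e+01,
        1.68070273e-02,  1.21286392e-02, -5.78666459e-05]), 'tool_pos': array([0.22927465, 0.60766687, 0.19723078]), 'eef_rot': array([-5.63581596e-01, -3.09042652e+00,  2.50855408e-03]), 'force': array([ 0.06879043, -0.06428237,  0.59395256]), 'torque': array([ 0.02256453,  0.0067567 , -0.00656851]), 'finger_force': 0.0, 'gripper_width': 0.08530060653510702}
0.0187
top {'fov_y': 50.53233520734404, 'cx': 319.02064116748903, 'cy': 200.54073805442508, 'view': array([[-0.00677061, -0.9998277 ,  0.01728353, -0.01209092],
       [-0.99797518,  0.00566293, -0.06335199,  0.49393836],
       [ 0.0632432 , -0.01767747, -0.99784157,  0.91277159],
       [ 0.        ,  0.        ,  0.        ,  1.        ]])}
side {'fov_y': 51.134759074034925, 'cx': 318.6507152182232, 'cy': 197.57520209525313, 'view': array([[ 0.78940738, -0.61383662, -0.00637082, -0.41342677],
       [-0.32887614, -0.41413329, -0.84872499,  0.23236404],
       [ 0.51834011,  0.67208498, -0.5287961 ,  0.62901129],
       [ 0.        ,  0.        ,  0.        ,  1.        ]])}
```

View pics/top0.png

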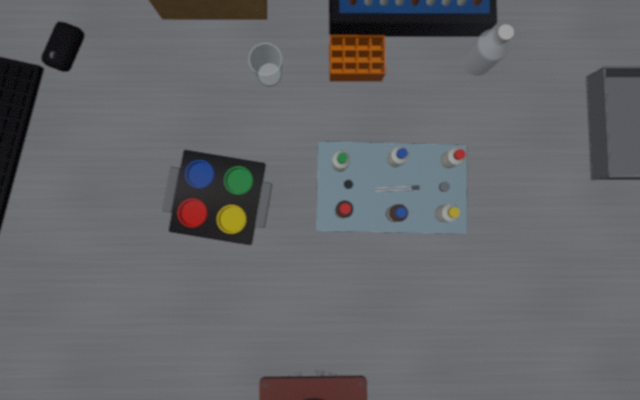

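View pics/side0.png

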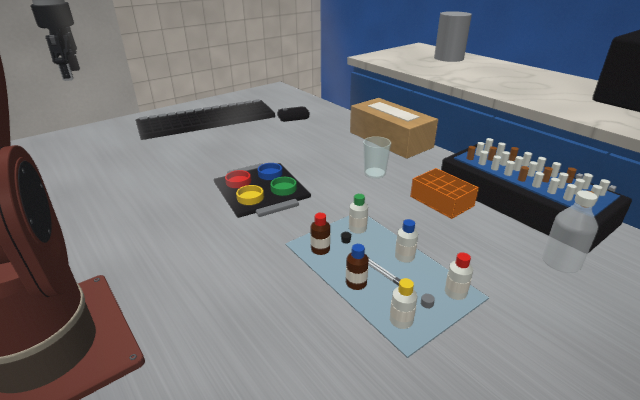

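The top view shows the pockets: blue (199,174), green (238,181), red (192,213), yellow (231,219). The white bottles' caps are at green (342,158), blue (401,154), red (459,155) and yellow (454,213). The brown ones are red (345,209) and blue (400,213). The side view shows the same layout, with a loose cap, a grey cap and tweezers on the mat.

```bash
cat > h.py <<'E'
import numpy as np, cv2
from bench import robot, optics
from scipy.spatial.transform import Rotation as R
HUE={'red':((0,8),(170,180)),'yellow':((20,35),),'green':((50,85),),'blue':((106,125),)}
def blobs(img,col,amin=25,smin=130,vmin=50):
    h=cv2.cvtColor(img,cv2.COLOR_RGB2HSV); m=0
    for a,b in HUE[col]: m=m|cv2.inRange(h,(a,smin,vmin),(b,255,255))
    n,l,st,c=cv2.connectedComponentsWithStats(m)
    return [(c[i],st[i]) for i in range(1,n) if st[i,4]>=amin]
def ray(cam,uv,z):
    f=200/np.tan(np.radians(cam['fov_y']/2)); V=cam['view']
    d=np.array([(uv[0]-cam['cx'])/f,(uv[1]-cam['cy'])/f,1]); Rm=V[:3,:3]
    o=-Rm.T@V[:3,3]; d=Rm.T@d
    return (o+d*(z-o[2])/d[2])
E
python3 - <<'E'
from h import *
for n in ("top","side"):
    img=cv2.imread(f"pics/{n}0.png")[:,:,::-1].copy(); cam=optics.camera_model(n)
    for c in HUE:
        for p,s in blobs(img,c):
            print(n,c,p.round(1),s, 'cap.076',ray(cam,p,.076).round(4)[:2],'pocket.03',ray(cam,p,.03).round(4)[:2])
E
```

```text
top red [459.4 154. ] [455 150  10   9  75] cap.076 [ 0.5851 -0.3062] pocket.03 [ 0.593  -0.3225]
top red [192.  212.7] [177 198  31  30 752] cap.076 [0.4668 0.2446] pocket.03 [0.4685 0.2575]
top red [344.8 208.2] [339 203  12  12 109] cap.076 [ 0.4741 -0.0668] pocket.03 [ 0.4762 -0.0704]
top yellow [231.  218.8] [216 204  31  30 745] cap.076 [0.4538 0.1654] pocket.03 [0.4548 0.1741]
top yellow [453.5 212.1] [449 208  10   9  76] cap.076 [ 0.4647 -0.2905] pocket.03 [ 0.4663 -0.306 ]
top green [341.7 157.6] [338 154   8   9  56] cap.076 [ 0.5785 -0.0614] pocket.03 [ 0.5861 -0.0648]
top green [238.2 179.6] [224 166  29  29 635] cap.076 [0.5339 0.1512] pocket.03 [0.5391 0.1591]
top blue [413.3   7.6] [ 339    0  151   14 1694] cap.076 [ 0.8984 -0.2166] pocket.03 [ 0.923  -0.2281]
top blue [401.8 152.8] [398 149   9   9  66] cap.076 [ 0.588  -0.1862] pocket.03 [ 0.5961 -0.1961]
top blue [199.2 173.1] [185 159  30  29 676] cap.076 [0.5477 0.2309] pocket.03 [0.5537 0.2431]
top blue [400.9 212. ] [396 207  11  11  87] cap.076 [ 0.4656 -0.1821] pocket.03 [ 0.4672 -0.1918]
side red [  6.  148
[... 1260 characters left out ...]
de blue [499.1  70.9] [  325     0   315   229 26759] cap.076 [1.6539 0.296 ] pocket.03 [1.8147 0.3853]
side blue [324.7  87.7] [322  68  10  33 157] cap.076 [0.9856 0.5584] pocket.03 [1.0783 0.6745]
side blue [517.1 179.7] [ 454  152  121   55 1088] cap.076 [ 0.9028 -0.2175] pocket.03 [ 0.987  -0.1806]
side blue [269.4 170.8] [257 163  25  17 350] cap.076 [0.5021 0.154 ] pocket.03 [0.5454 0.2289]
side blue [604.1 201.9] [592 191  28  25 310] cap.076 [ 0.9541 -0.3733] pocket.03 [ 1.0436 -0.3522]
side blue [408.5 225.6] [403 219  12  14 135] cap.076 [ 0.5887 -0.1864] pocket.03 [ 0.6409 -0.1463]
side blue [357.7 250.8] [352 244  13  15 165] cap.076 [ 0.4662 -0.1824] pocket.03 [ 0.5059 -0.1418]
```

```bash
cat >> h.py <<'E'
RD=np.array([[0,1,0],[1,0,0],[0,0,-1.]])  # tool x=+y, y=+x, z down
def go(*p):
    s=robot.read_state(); Rt=R.from_rotvec(s['eef_rot']).as_matrix()
    print('t',round(s['clock'],2),'at',s['tool_pos'].round(4),'shift mm',(Rt.T@(np.array(p)-s['tool_pos'])*1000).round(1),'turn',R.from_matrix(Rt.T@RD).as_rotvec().round(4))
E
python3 - <<'E'
from h import *
P={'top':[(192,212.7),(231,218.8),(238.2,179.6),(199.2,173.1)],'side':[(238.5,178.6),(249.9,194.5),(283.2,185.6),(269.4,170.8)]}
A=np.array([[ray(optics.camera_model(n),p,.021)[:2] for p in P[n]] for n in P]); print(A.round(4)); m=A.mean(0); print('red,yel,grn,blu',m.round(4), np.linalg.norm(m-np.roll(m,1,0),axis=1))
go(.579,-.062,.18)
E
```

```text
[[[0.4687 0.26  ]
  [0.455  0.1758]
  [0.5402 0.1607]
  [0.5549 0.2454]]

 [[0.472  0.2566]
  [0.4562 0.173 ]
  [0.5396 0.159 ]
  [0.5538 0.2435]]]
red,yel,grn,blu [[0.4704 0.2583]
 [0.4556 0.1744]
 [0.5399 0.1599]
 [0.5543 0.2445]] [0.08506864 0.08519202 0.08557591 0.08584673]
t 0.1 at [0.2293 0.6077 0.1973] shift mm [-563.6 -503.1   18.1] turn [-1.30e-03  1.00e-03  1.21e+00]
```

arm_command(rows=[[-1,[-35,-31,2],[0,0,0.149]],[-1,[-70,-62,4],[0,0,0.298]],[-1,[-105,-93,6],[0,0,0.447]],[-1,[-140,-124,8],[0,0,0.596]],[-1,[-175,-155,10],[0,0,0.745]],[-1,[-210,-186,12],[0,0,0.894]],[-1,[-245,-217,14],[0,0,1.043]],[-1,[-280,-248,16],[-0.0013,0.001,1.192]]])

```text
clock: 0.9
tool_pos: [0.4043, 0.2753, 0.1819]
eef_rot: [-2.207, -2.234, -0.002]
force: [1.4, 0.0, 0.1]
gripper_width: 0.0854
finger_force: 0.0
```

```bash
python3 -c "
from h import *; go(.579,-.062,.17)"
```

```text
t 0.9 at [0.4043 0.2753 0.1819] shift mm [-339.4  170.7   11.4] turn [ 0.0002 -0.0015  0.012 ]
```

arm_command(rows=[[-1,[-44,22,2],[0,0,0.012]],[-1,[-88,44,4],[0,0,0.012]],[-1,[-132,66,6],[0,0,0.012]],[-1,[-176,88,8],[0,0,0.012]],[-1,[-220,110,10],[0,0,0.012]],[-1,[-264,132,11],[0,0,0.012]],[-1,[-308,154,11],[0,0,0.012]],[-1,[-340,171,11],[0,0,0.012]]])

```text
clock: 1.7
tool_pos: [0.5815, -0.063, 0.1706]
eef_rot: [2.217, 2.226, 0.001]
force: [-0.4, 0.7, -0.6]
gripper_width: 0.0855
finger_force: 0.0
```

```bash
python3 -c "
from h import *; go(.579,-.062,.028)
f=optics.grab_frame('wrist'); cv2.imwrite('pics/w1.png',f[:,:,::-1])
cam=optics.camera_model('wrist')
for c in ('green','red'):
  for p,s in blobs(f,c): print(c,p,s,ray(cam,p,.078))"
```

```text
t 1.7 at [ 0.5815 -0.063   0.1706] shift mm [  0.9  -2.6 142.6] turn [ 0.0005 -0.0005  0.004 ]
green [313.42836257 190.0877193 ] [300 175  28  31 684] [ 0.57969686 -0.06676073  0.078     ]
red [179.38148984 195.69187359] [162 180  37  32 886] [ 0.47653379 -0.07104362  0.078     ]
```

View pics/w1.png

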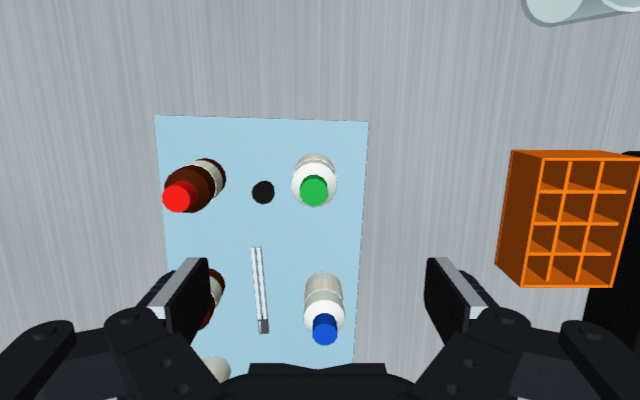

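The wrist view shows the green cap at (313,190) and brown-red at (179,196), agreeing with the fixed cameras. The path down is clear.

arm_command(rows=[[-1,[0,-2.5,30],[0,0,0.004]],[-1,[0,-2.5,65],[0,0,0.004]],[-1,[0,-2.5,100],[0,0,0.004]],[-1,[0,-2.5,128],[0,0,0.004]],[-1,[0,-2.5,142],[0,0,0.004]],[-1,[0,-2.5,142],[0,0,0.004]],[-0.2,[0,-2.5,142],[0,0,0.004]],[0.4,[0,-2.5,142],[0,0,0.004]]])

```text
clock: 2.55
tool_pos: [0.5797, -0.0595, 0.0303]
eef_rot: [2.219, 2.223, 0.005]
force: [0.7, -0.6, 0.8]
gripper_width: 0.0589
finger_force: 0.0
```

arm_command(rows=[[1,[0,0,0],[0,0,0]],[1,[0,0,0],[0,0,0]],[1,[0,0,0],[0,0,0]],[1,[0,0,0],[0,0,0]],[1,[0,0,0],[0,0,0]],[1,[0,0,0],[0,0,0]],[1,[0,0,0],[0,0,0]],[1,[0,0,0],[0,0,0]]])

```text
clock: 3.35
tool_pos: [0.5797, -0.0595, 0.0307]
eef_rot: [2.219, 2.223, 0.006]
force: [-4.1, 0.5, 13.8]
gripper_width: 0.0236
finger_force: 48.3
```

```bash
python3 -c "
from h import *; go(.54,.16,.16)
f=optics.grab_frame('side'); cv2.imwrite('pics/s1.png',f[:,:,::-1])"
```

```text
t 3.35 at [ 0.5797 -0.0595  0.0307] shift mm [ 219.9  -38.9 -129. ] turn [ 0.0029 -0.0022  0.0019]
```

View pics/s1.png

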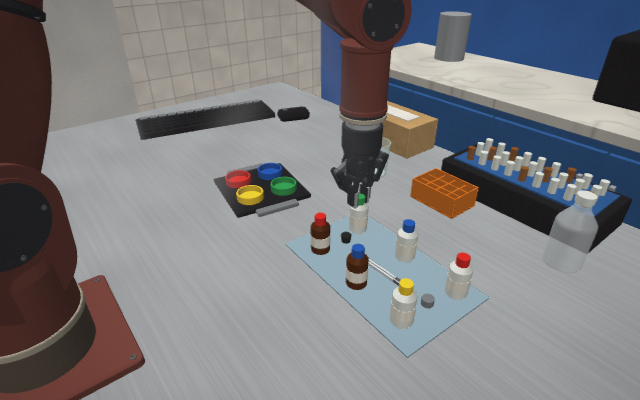

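```bash
python3 -c "
from h import *
a=cv2.imread('pics/s1.png')[130:260,290:430]; a=cv2.resize(a,None,fx=4,fy=4)
f=optics.grab_frame('wrist')[:,:,::-1]; cv2.imwrite('pics/c1.png',a); cv2.imwrite('pics/w2.png',f)
cam=optics.camera_model('side'); V=cam['view'];F=200/np.tan(np.radians(cam['fov_y']/2))
for p in ([.5797,-.0595,.0307],[.5797,-.0595,.07]):
  q=V[:3,:3]@p+V[:3,3]; print(F*q[:2]/q[2]+[cam['cx'],cam['cy']])
print(robot.read_state())"
```

```text
[357.19660807 216.86701802]
[358.01348962 200.98075045]
{'clock': 3.45, 'joint_pos': array([-0.5100123 ,  0.39851018,  0.65593712,  1.84530269, -0.28983084,
        0.9911933 ,  0.27009253]), 'qd': array([-0.00045338,  0.00122138, -0.00067636,  0.001289  , -0.0008819 ,
        0.00159637, -0.0008675 ]), 'joint_efforts': array([ 8.36427324e-02, -4.75415432e+01,  8.86680186e+00, -3.01410770e+01,
       -1.42541653e-01, -1.29465178e+00,  9.30411945e-03]), 'tool_pos': array([ 0.5797121 , -0.05943942,  0.03066478]), 'eef_rot': array([2.21897844, 2.22320243, 0.00569496]), 'force': array([-3.16353264,  0.4820237 , 14.29558802]), 'torque': array([0.13911068, 0.74733293, 0.01875831]), 'finger_force': 48.348885352606885, 'gripper_width': 0.02331375355154069}
```

View pics/c1.png

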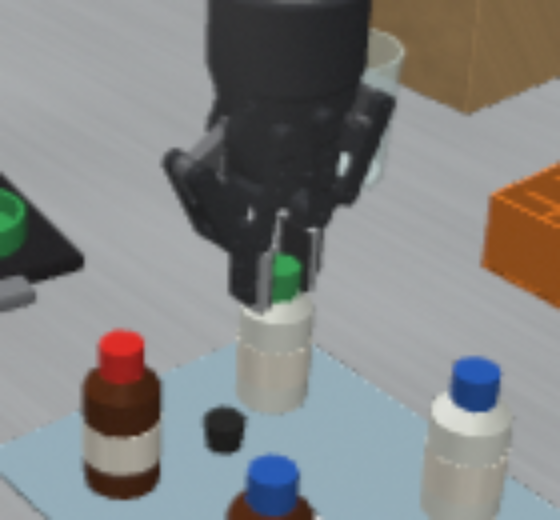

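View pics/w2.png

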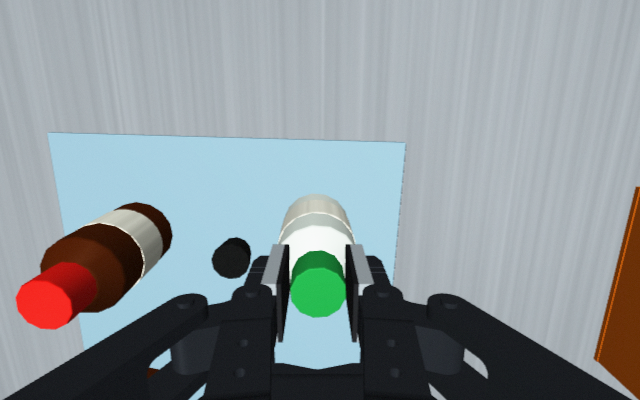

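The crop shows the fingers holding the cap (22 mm) with their tips at the shoulder. The tips therefore sit about 28 mm higher than the reported z. The wrist view shows the cap centred between the pads at (318,284). A cap grip is workable, so I'll lift and go by relative heights and force.

arm_command(rows=[[1,[0,0,-10],[0,0,0]],[1,[0,0,-30],[0,0,0]],[1,[0,0,-55],[0,0,0]],[1,[0,0,-85],[0,0,0]],[1,[0,0,-110],[0,0,0]],[1,[10,-2,-125],[0,0,0]],[1,[35,-6,-130],[0,0,0]],[1,[65,-11,-130],[0,0,0]]])

```text
clock: 4.25
tool_pos: [0.5675, 0.0057, 0.1598]
eef_rot: [2.221, 2.221, 0.004]
force: [-0.2, 0.2, -0.3]
gripper_width: 0.0196
finger_force: 87.9
```

arm_command(rows=[[1,[30,-6,0],[0,0,0]],[1,[60,-11,0],[0,0,0]],[1,[90,-16,0],[0,0,0]],[1,[115,-21,0],[0,0,0]],[1,[135,-25,0],[0,0,0]],[1,[150,-27,0],[0,0,0]],[1,[155,-28,0],[0,0,0]],[1,[155,-28,0],[0,0,0]]])

```text
clock: 5.05
tool_pos: [0.5388, 0.1607, 0.1588]
eef_rot: [-2.218, -2.224, -0.001]
force: [1.5, -0.1, -1.1]
gripper_width: 0.0194
finger_force: 87.9
```

```bash
python3 -c "
from h import *; go(.54,.16,.045)
f=optics.grab_frame('side'); g=optics.grab_frame('top')
a=np.hstack([cv2.resize(f[100:230,200:330],None,fx=3,fy=3),cv2.resize(g[130:260,150:280],None,fx=3,fy=3)]);cv2.imwrite('pics/c2.png',a[:,:,::-1])"
```

```text
t 5.05 at [0.5388 0.1607 0.1588] shift mm [ -0.9   1.2 113.8] turn [ 0.0002 -0.0011  0.003 ]
```

View pics/c2.png

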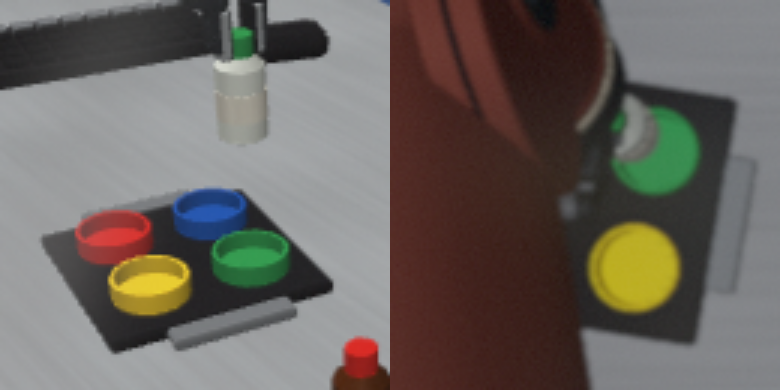

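The crop shows the bottle hanging upright: cap at (281,114) in the full side frame, with the empty green pocket below it. I'll check its xy by ray.

```bash
python3 -c "
from h import *
f=optics.grab_frame('side');cam=optics.camera_model('side')
for p,s in blobs(f,'green'):
  print(p,s,[ray(cam,p,z).round(4) for z in (.195,.204,.021)])"
```

```text
[281.11666667 113.76666667] [278 109   7  11  60] [array([0.553 , 0.1714, 0.195 ]), array([0.5401, 0.151 , 0.204 ]), array([0.8025, 0.5651, 0.021 ])]
[283.13580247 185.56790123] [271 176  25  20 405] [array([ 0.3805, -0.095 ,  0.195 ]), array([ 0.3723, -0.1081,  0.204 ]), array([0.5396, 0.1592, 0.021 ])]
```

arm_command(rows=[[1,[-1,1,30],[0,0,0.003]],[1,[-1,1,60],[0,0,0.003]],[1,[-1,1,85],[0,0,0.003]],[1,[-1,1,100],[0,0,0.003]],[1,[-1,1,106],[0,0,0.003]],[1,[-1,1,108],[0,0,0.003]],[1,[-1,1,110],[0,0,0.003]],[1,[-1,1,110],[0,0,0.003]]])

```text
clock: 6.0
tool_pos: [0.5407, 0.1596, 0.0498]
eef_rot: [-2.222, -2.22, -0.004]
force: [-0.1, 0.6, -1.2]
gripper_width: 0.0197
finger_force: 88.0
```

arm_command(rows=[[1,[0,0,1],[0,0,0]],[1,[0,0,2],[0,0,0]],[1,[0,0,2],[0,0,0]],[1,[0,0,3],[0,0,0]],[1,[0,0,3],[0,0,0]],[1,[0,0,3],[0,0,0]],[1,[0,0,3],[0,0,0]],[1,[0,0,3],[0,0,0]]])

```text
clock: 6.8
tool_pos: [0.5401, 0.1595, 0.046]
eef_rot: [-2.222, -2.22, -0.002]
force: [-0.3, -0.6, -1.1]
gripper_width: 0.0198
finger_force: 88.0
```

```bash
python3 -c "
from h import *; go(.54,.16,.045)
f=optics.grab_frame('side');cv2.imwrite('pics/c3.png',cv2.resize(f[100:230,200:330],None,fx=4,fy=4)[:,:,::-1])"
```

```text
t 6.8 at [0.5401 0.1595 0.046 ] shift mm [ 0.5 -0.1  1. ] turn [ 0.0004 -0.0015 -0.001 ]
```

View pics/c3.png

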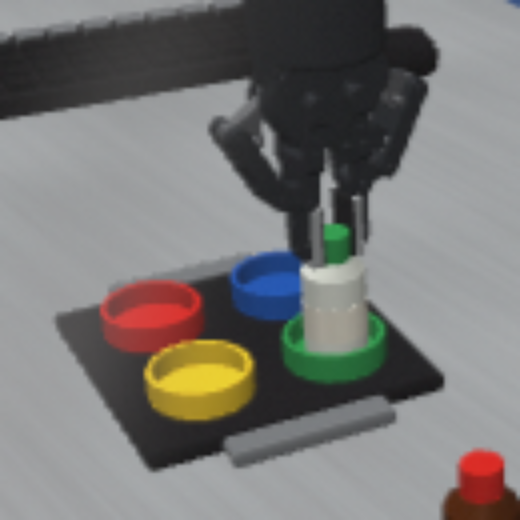

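The bottle is inside the green pocket, with a few mm to go.

arm_command(rows=[[1,[0,0,1],[0,0,0]],[1,[0,0,1],[0,0,0]],[1,[0,0,2],[0,0,0]],[1,[0,0,2],[0,0,0]],[1,[0,0,3],[0,0,0]],[1,[0,0,3],[0,0,0]],[1,[0,0,3],[0,0,0]],[1,[0,0,3],[0,0,0]]])

```text
clock: 7.65
tool_pos: [0.5404, 0.1597, 0.0442]
eef_rot: [-2.222, -2.219, -0.004]
force: [-4.2, -1.0, 12.5]
gripper_width: 0.0199
finger_force: 91.5
```

arm_command(rows=[[-0.1,[0,0,0],[0,0,0]],[-0.1,[0,0,0],[0,0,0]],[-0.1,[0,0,0],[0,0,0]],[-0.1,[0,0,-10],[0,0,0]],[-0.1,[0,0,-35],[0,0,0]],[-0.3,[0,0,-75],[0,0,0]],[-0.6,[-15,2,-110],[0,0,0]],[-0.8,[-55,7,-116],[0,0,0]]])

```text
clock: 8.45
tool_pos: [0.5489, 0.108, 0.1636]
eef_rot: [2.215, 2.226, 0.012]
force: [0.9, -0.7, 0.0]
gripper_width: 0.0767
finger_force: 0.0
```

arm_command(rows=[[-0.8,[-45,6,0],[0,0,0]],[-0.8,[-90,12,0],[0,0,0]],[-0.8,[-135,18,0],[0,0,0]],[-0.8,[-180,24,0],[0,0,0]],[-0.8,[-225,30,0],[0,0,0]],[-0.8,[-265,36,0],[0,0,0]],[-0.8,[-291,41,0],[0,0,0]],[-0.8,[-291,41,0],[0,0,0]]])

```text
clock: 9.25
tool_pos: [0.5869, -0.192, 0.1592]
eef_rot: [2.229, 2.213, -0.001]
force: [0.0, -0.1, -0.4]
gripper_width: 0.0769
finger_force: 0.0
```

```bash
python3 -c "
from h import *; go(.5883,-.1863,.034)
f=optics.grab_frame('side');cv2.imwrite('pics/s4.png',f[:,:,::-1])"
```

```text
t 9.25 at [ 0.5869 -0.192   0.1592] shift mm [  5.8   1.3 125.2] turn [ 0.0006  0.0011 -0.0072]
```

View pics/s4.png

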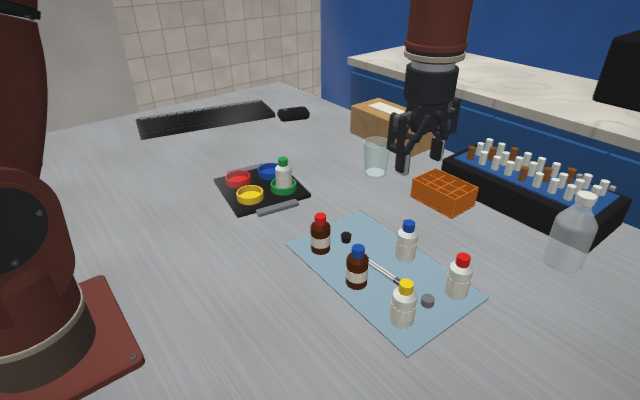

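The side view shows the green bottle upright in its pocket at (284,175), with the gripper above the blue bottle at (406,240).

arm_command(rows=[[-0.8,[3,1,30],[0,0,-0.007]],[-0.8,[6,1,65],[0,0,-0.007]],[-0.8,[6,1,95],[0,0,-0.007]],[-0.8,[6,1,116],[0,0,-0.007]],[-0.8,[6,1,125],[0,0,-0.007]],[-0.8,[6,1,125],[0,0,-0.007]],[-0.2,[6,1,125],[0,0,-0.007]],[0.3,[6,1,125],[0,0,-0.007]]])

```text
clock: 10.1
tool_pos: [0.5898, -0.1806, 0.035]
eef_rot: [2.214, 2.228, 0.004]
force: [0.1, 0.3, 0.1]
gripper_width: 0.0494
finger_force: 0.0
```

arm_command(rows=[[0.5,[0,0,0],[0,0,0]],[1,[0,0,0],[0,0,0]],[1,[0,0,0],[0,0,0]],[1,[0,0,0],[0,0,0]],[1,[0,0,0],[0,0,0]],[1,[0,0,0],[0,0,0]],[1,[0,0,0],[0,0,0]],[1,[0,0,0],[0,0,0]]])

```text
clock: 10.9
tool_pos: [0.5891, -0.1808, 0.0346]
eef_rot: [-2.215, -2.228, -0.003]
force: [-1.4, 1.5, 6.1]
gripper_width: 0.0196
finger_force: 58.4
```

```bash
python3 -c "
from h import *; go(.5545,.2445,.16)"
```

```text
t 10.9 at [ 0.5891 -0.1808  0.0346] shift mm [ 425.7  -32.  -124.8] turn [ 0.0014 -0.0015  0.0057]
```

arm_command(rows=[[1,[0,0,-8],[0,0,0.006]],[1,[0,0,-28],[0,0,0.006]],[1,[0,0,-55],[0,0,0.006]],[1,[0,0,-85],[0,0,0.006]],[1,[0,0,-110],[0,0,0.006]],[1,[15,-1,-125],[0,0,0.006]],[1,[45,-4,-128],[0,0,0.006]],[1,[85,-7,-128],[0,0,0.006]]])

```text
clock: 11.7
tool_pos: [0.5813, -0.0972, 0.1633]
eef_rot: [2.225, 2.216, 0.004]
force: [0.5, 1.0, -0.6]
gripper_width: 0.0194
finger_force: 58.8
```

arm_command(rows=[[1,[43,-3,0],[0,0,0]],[1,[88,-6,0],[0,0,0]],[1,[133,-10,0],[0,0,0]],[1,[178,-14,0],[0,0,0]],[1,[223,-18,0],[0,0,0]],[1,[265,-22,0],[0,0,0]],[1,[300,-24,0],[0,0,0]],[1,[325,-26,0],[0,0,0]]])

```text
clock: 12.5
tool_pos: [0.5544, 0.2323, 0.1625]
eef_rot: [-2.218, -2.223, -0.003]
force: [-0.8, 0.2, -1.2]
gripper_width: 0.0194
finger_force: 58.8
```

arm_command(rows=[[1,[12,0,0],[0,0,0]],[1,[20,-1,0],[0,0,0]],[1,[20,-1,0],[0,0,0]],[1,[20,-1,0],[0,0,0]],[1,[20,-1,10],[0,0,0]],[1,[20,-1,30],[0,0,0]],[1,[20,-1,40],[0,0,0]],[1,[20,-1,40],[0,0,0]]])

```text
clock: 13.3
tool_pos: [0.5532, 0.248, 0.1203]
eef_rot: [-2.222, -2.219, 0.003]
force: [0.1, -0.7, 0.1]
gripper_width: 0.0193
finger_force: 58.7
```

```bash
python3 -c "
from h import *; go(.5545,.2495,.046)
f=optics.grab_frame('side');cam=optics.camera_model('side')
for p,s in blobs(f,'blue'): print(p,s,ray(cam,p,.158))"
```

```text
t 13.3 at [0.5532 0.248  0.1203] shift mm [ 1.5  1.4 74.3] turn [-0.0022  0.0004 -0.0011]
[498.38921554  70.75152575] [  323     0   317   229 26872] [1.36668719 0.13882913 0.158     ]
[325.21800948  86.28909953] [322  62  12  40 211] [0.83021249 0.36133092 0.158     ]
[266.18644068 118.37288136] [263 114   7  10  59] [0.5609418  0.25179634 0.158     ]
[517.05795768 179.67893284] [ 454  152  121   55 1087] [ 0.75262512 -0.28337859  0.158     ]
[266.76691729 170.84210526] [257 163  21  17 266] [0.42073807 0.0235003  0.158     ]
[604.06148867 201.90291262] [592 191  28  25 309] [ 0.79471417 -0.41085731  0.158     ]
[357.65454545 250.77575758] [352 244  13  15 165] [ 0.39539386 -0.25470753  0.158     ]
```

arm_command(rows=[[1,[1,1,25],[0,0,0]],[1,[1,1,48],[0,0,0]],[1,[1,1,62],[0,0,0]],[1,[1,1,68],[0,0,0]],[1,[1,1,70],[0,0,0]],[1,[1,1,72],[0,0,0]],[1,[1,1,72],[0,0,0]],[1,[1,1,73],[0,0,0]]])

```text
clock: 14.15
tool_pos: [0.5557, 0.2506, 0.0499]
eef_rot: [-2.221, -2.221, -0.004]
force: [0.3, 0.3, -0.7]
gripper_width: 0.0194
finger_force: 58.8
```

arm_command(rows=[[1,[0,0,0.5],[0,0,0]],[1,[0,0,1],[0,0,0]],[1,[0,0,1.5],[0,0,0]],[1,[0,0,1.5],[0,0,0]],[1,[0,0,2],[0,0,0]],[1,[0,0,2],[0,0,0]],[1,[0,0,2],[0,0,0]],[1,[0,0,2],[0,0,0]]])

```text
clock: 14.95
tool_pos: [0.5552, 0.2504, 0.0471]
eef_rot: [-2.221, -2.221, -0.002]
force: [-0.4, 0.1, -0.1]
gripper_width: 0.0198
finger_force: 58.8
```

arm_command(rows=[[1,[0,0,0.5],[0,0,0]],[1,[0,0,1],[0,0,0]],[1,[0,0,1],[0,0,0]],[1,[0,0,1.5],[0,0,0]],[1,[0,0,1.5],[0,0,0]],[1,[0,0,2],[0,0,0]],[1,[0,0,2],[0,0,0]],[1,[0,0,2],[0,0,0]]])

```text
clock: 15.75
tool_pos: [0.5553, 0.2505, 0.0456]
eef_rot: [-2.221, -2.221, -0.003]
force: [-2.7, -0.5, 6.3]
gripper_width: 0.0195
finger_force: 59.6
```

arm_command(rows=[[-0.1,[0,0,0],[0,0,0]],[-0.1,[0,0,0],[0,0,0]],[-0.1,[0,0,0],[0,0,0]],[-0.1,[0,0,-10],[0,0,0]],[-0.1,[0,0,-35],[0,0,0]],[-0.3,[0,0,-75],[0,0,0]],[-0.6,[-15,1,-110],[0,0,0]],[-0.8,[-55,3,-116],[0,0,0]]])

```text
clock: 16.55
tool_pos: [0.56, 0.1993, 0.166]
eef_rot: [2.215, 2.228, 0.013]
force: [0.9, -0.3, 1.2]
gripper_width: 0.0762
finger_force: 0.0
```

arm_command(rows=[[-0.8,[-45,2,0],[0,0,0]],[-0.8,[-90,4,0],[0,0,0]],[-0.8,[-135,6,0],[0,0,0]],[-0.8,[-180,9,0],[0,0,0]],[-0.8,[-225,12,0],[0,0,0]],[-0.8,[-270,15,0],[0,0,0]],[-0.8,[-315,17,0],[0,0,0]],[-0.8,[-360,19,0],[0,0,0]]])

```text
clock: 17.35
tool_pos: [0.5772, -0.1666, 0.1615]
eef_rot: [-2.221, -2.222, -0.004]
force: [1.5, -1.0, 0.5]
gripper_width: 0.0769
finger_force: 0.0
```

arm_command(rows=[[-0.8,[-43,2,0],[0,0,0]],[-0.8,[-80,4,0],[0,0,0]],[-0.8,[-110,6,0],[0,0,0]],[-0.8,[-130,7,0],[0,0,0]],[-0.8,[-140,8,0],[0,0,0]],[-0.8,[-140,8,0],[0,0,0]],[-0.8,[-140,8,0],[0,0,0]],[-0.8,[-140,8,0],[0,0,0]]])

```text
clock: 18.15
tool_pos: [0.5858, -0.303, 0.1604]
eef_rot: [-2.218, -2.223, -0.003]
force: [0.7, -0.2, 1.0]
gripper_width: 0.077
finger_force: 0.0
```

```bash
python3 -c "
from h import *; go(.5855,-.3064,.034)
f=optics.grab_frame('side');cv2.imwrite('pics/s5.png',f[:,:,::-1])"
```

```text
t 18.15 at [ 0.5858 -0.303   0.1604] shift mm [ -3.7  -0.3 126.4] turn [ 0.0007 -0.0023  0.0019]
```

View pics/s5.png

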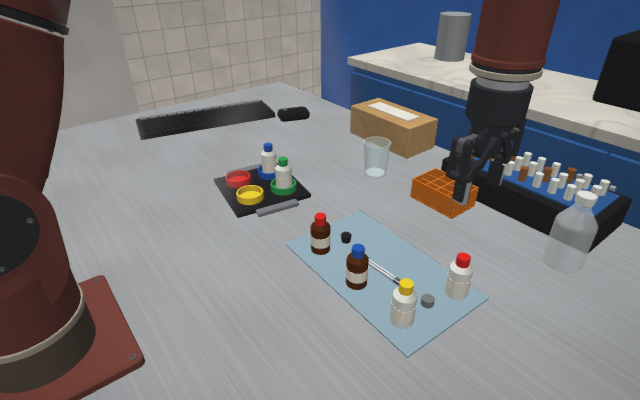

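Blue (268,162) and green (284,175) stand in their pockets. The gripper is over white-red at (460,275).

arm_command(rows=[[-0.8,[-2,0,30],[0,0,0]],[-0.8,[-4,0,65],[0,0,0]],[-0.8,[-4,0,95],[0,0,0]],[-0.8,[-4,0,117],[0,0,0]],[-0.8,[-4,0,126],[0,0,0]],[-0.8,[-4,0,126],[0,0,0]],[-0.2,[-4,0,126],[0,0,0]],[0.3,[-4,0,126],[0,0,0]]])

```text
clock: 19.0
tool_pos: [0.5862, -0.3089, 0.0359]
eef_rot: [2.22, 2.221, 0.004]
force: [-0.1, -0.4, -0.3]
gripper_width: 0.0492
finger_force: 0.0
```

arm_command(rows=[[0.5,[0,0,0],[0,0,0]],[1,[0,0,0],[0,0,0]],[1,[0,0,0],[0,0,0]],[1,[0,0,0],[0,0,0]],[1,[0,0,0],[0,0,0]],[1,[0,0,0],[0,0,0]],[1,[0,0,0],[0,0,0]],[1,[0,0,0],[0,0,0]]])

```text
clock: 19.8
tool_pos: [0.586, -0.3089, 0.0355]
eef_rot: [2.221, 2.221, 0.003]
force: [-0.3, -0.2, 6.1]
gripper_width: 0.0197
finger_force: 58.6
```

```bash
python3 -c "
from h import *; go(.470,.258,.16)"
```

```text
t 19.8 at [ 0.586  -0.3089  0.0355] shift mm [ 567.1 -115.7 -124.2] turn [ 0.0021 -0.001   0.    ]
```

arm_command(rows=[[1,[0,0,-8],[0,0,0]],[1,[0,0,-28],[0,0,0]],[1,[0,0,-55],[0,0,0]],[1,[0,0,-85],[0,0,0]],[1,[0,0,-110],[0,0,0]],[1,[15,-3,-125],[0,0,0]],[1,[45,-9,-128],[0,0,0]],[1,[85,-17,-128],[0,0,0]]])

```text
clock: 20.6
tool_pos: [0.5677, -0.2251, 0.1636]
eef_rot: [2.224, 2.217, 0.002]
force: [0.6, 1.4, -0.1]
gripper_width: 0.0195
finger_force: 58.8
```

arm_command(rows=[[1,[43,-9,0],[0,0,0]],[1,[88,-18,0],[0,0,0]],[1,[133,-27,0],[0,0,0]],[1,[178,-37,0],[0,0,0]],[1,[223,-46,0],[0,0,0]],[1,[268,-55,0],[0,0,0]],[1,[313,-64,0],[0,0,0]],[1,[358,-74,0],[0,0,0]]])

```text
clock: 21.4
tool_pos: [0.4935, 0.1357, 0.1635]
eef_rot: [-2.221, -2.22, -0.003]
force: [1.5, 1.1, -1.5]
gripper_width: 0.0192
finger_force: 58.8
```

arm_command(rows=[[1,[42,-9,0],[0,0,0]],[1,[78,-16,0],[0,0,0]],[1,[105,-22,0],[0,0,0]],[1,[122,-25,0],[0,0,0]],[1,[122,-25,0],[0,0,0]],[1,[122,-25,10],[0,0,0]],[1,[122,-25,25],[0,0,0]],[1,[122,-25,25],[0,0,0]]])

```text
clock: 22.2
tool_pos: [0.4687, 0.2535, 0.136]
eef_rot: [-2.224, -2.218, 0.003]
force: [-0.5, 0.5, -0.9]
gripper_width: 0.0194
finger_force: 58.8
```

```bash
python3 -c "
from h import *; go(.470,.256,.047)
f=optics.grab_frame('side');cam=optics.camera_model('side')
for p,s in blobs(f,'red',40): print(p,s,ray(cam,p,.176))"
```

```text
t 22.2 at [0.4687 0.2535 0.136 ] shift mm [ 2.6  1.5 89. ] turn [-0.002   0.0011 -0.0028]
[231.24444444 118.8       ] [229 115   6  10  45] [0.47354437 0.25913038 0.176     ]
[  5.26315789 153.64912281] [  0 151  16   8  57] [0.04533343 0.36930987 0.176     ]
[238.45272206 178.59885387] [225 170  26  18 349] [0.35094001 0.0004124  0.176     ]
[320.04255319 219.33333333] [314 213  14  14 141] [ 0.3855599  -0.18282531  0.176     ]
[ 51.0212766  389.36170213] [ 41 384  19  10  47] [ 0.02375173 -0.24408997  0.176     ]
```

arm_command(rows=[[1,[2,1,28],[0,0,0]],[1,[2,1,55],[0,0,0]],[1,[2,1,74],[0,0,0]],[1,[2,1,83],[0,0,0]],[1,[2,1,86],[0,0,0]],[1,[2,1,87],[0,0,0]],[1,[2,1,88],[0,0,0]],[1,[2,1,88],[0,0,0]]])

```text
clock: 23.05
tool_pos: [0.4707, 0.2586, 0.0509]
eef_rot: [-2.221, -2.221, -0.004]
force: [-0.6, -0.2, -1.0]
gripper_width: 0.0195
finger_force: 58.8
```

arm_command(rows=[[1,[0,0,0.5],[0,0,0]],[1,[0,0,1],[0,0,0]],[1,[0,0,1],[0,0,0]],[1,[0,0,1.5],[0,0,0]],[1,[0,0,1.5],[0,0,0]],[1,[0,0,2],[0,0,0]],[1,[0,0,2],[0,0,0]],[1,[0,0,2],[0,0,0]]])

```text
clock: 23.85
tool_pos: [0.4702, 0.2584, 0.0481]
eef_rot: [-2.221, -2.221, -0.002]
force: [-0.3, -0.4, -1.0]
gripper_width: 0.0197
finger_force: 58.8
```

arm_command(rows=[[1,[0,0,0.5],[0,0,0]],[1,[0,0,1],[0,0,0]],[1,[0,0,1],[0,0,0]],[1,[0,0,1.5],[0,0,0]],[1,[0,0,1.5],[0,0,0]],[1,[0,0,2],[0,0,0]],[1,[0,0,2],[0,0,0]],[1,[0,0,2],[0,0,0]]])

```text
clock: 24.65
tool_pos: [0.4703, 0.2585, 0.0464]
eef_rot: [-2.221, -2.221, -0.002]
force: [-0.7, -0.2, 3.9]
gripper_width: 0.0198
finger_force: 59.4
```

arm_command(rows=[[-0.1,[0,0,0],[0,0,0]],[-0.1,[0,0,0],[0,0,0]],[-0.1,[0,0,0],[0,0,0]],[-0.1,[0,0,-10],[0,0,0]],[-0.1,[0,0,-35],[0,0,0]],[-0.1,[0,0,-75],[0,0,0]],[-0.5,[-15,0,-110],[0,0,0]],[-0.8,[-55,0,-116],[0,0,0]]])

```text
clock: 25.45
tool_pos: [0.472, 0.2067, 0.1668]
eef_rot: [2.216, 2.227, 0.013]
force: [2.1, -1.2, 0.2]
gripper_width: 0.0744
finger_force: 0.0
```

arm_command(rows=[[-0.8,[-45,0,0],[0,0,0]],[-0.8,[-90,0,0],[0,0,0]],[-0.8,[-135,0,0],[0,0,0]],[-0.8,[-180,0,0],[0,0,0]],[-0.8,[-225,-1,0],[0,0,0]],[-0.8,[-270,-2,0],[0,0,0]],[-0.8,[-315,-3,0],[0,0,0]],[-0.8,[-360,-4,0],[0,0,0]]])

```text
clock: 26.25
tool_pos: [0.4659, -0.1587, 0.1624]
eef_rot: [-2.221, -2.221, -0.005]
force: [1.5, 0.2, -0.6]
gripper_width: 0.0764
finger_force: 0.0
```

arm_command(rows=[[-0.8,[-43,0,0],[0,0,0]],[-0.8,[-80,0,0],[0,0,0]],[-0.8,[-108,0,0],[0,0,0]],[-0.8,[-126,-1,0],[0,0,0]],[-0.8,[-134,-1,0],[0,0,0]],[-0.8,[-134,-1,0],[0,0,0]],[-0.8,[-134,-1,0],[0,0,0]],[-0.8,[-134,-1,0],[0,0,0]]])

```text
clock: 27.05
tool_pos: [0.4656, -0.2894, 0.1614]
eef_rot: [-2.219, -2.222, -0.003]
force: [-0.3, 1.5, 0.1]
gripper_width: 0.0764
finger_force: 0.0
```

```bash
python3 -c "
from h import *; go(.465,-.2905,.034)
f=optics.grab_frame('side');cv2.imwrite('pics/s6.png',f[:,:,::-1])"
```

```text
t 27.05 at [ 0.4656 -0.2894  0.1614] shift mm [ -1.4  -0.7 127.4] turn [ 0.0006 -0.0023  0.0017]
```

View pics/s6.png

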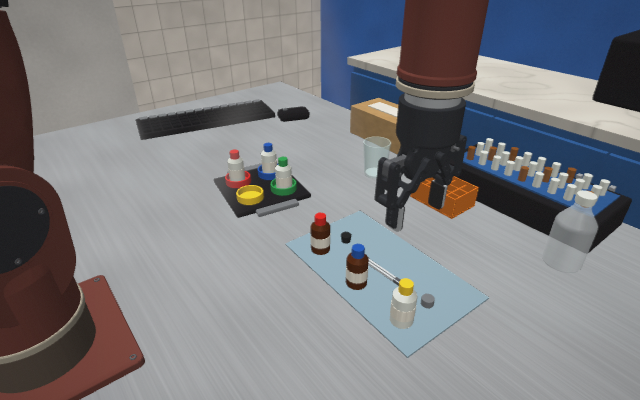

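Red (235,168), blue and green are all standing in their pockets. The last one is yellow, at (404,305).

arm_command(rows=[[-0.8,[0,-1,30],[0,0,0]],[-0.8,[0,-1,65],[0,0,0]],[-0.8,[0,-1,95],[0,0,0]],[-0.8,[0,-1,118],[0,0,0]],[-0.8,[0,-1,127],[0,0,0]],[-0.8,[0,-1,127],[0,0,0]],[-0.2,[0,-1,127],[0,0,0]],[0.3,[0,-1,127],[0,0,0]]])

```text
clock: 27.9
tool_pos: [0.4652, -0.2909, 0.0356]
eef_rot: [2.22, 2.221, 0.004]
force: [-0.4, -0.3, 0.1]
gripper_width: 0.0491
finger_force: 0.0
```

arm_command(rows=[[0.5,[0,0,0],[0,0,0]],[1,[0,0,0],[0,0,0]],[1,[0,0,0],[0,0,0]],[1,[0,0,0],[0,0,0]],[1,[0,0,0],[0,0,0]],[1,[0,0,0],[0,0,0]],[1,[0,0,0],[0,0,0]],[1,[0,0,0],[0,0,0]]])

```text
clock: 28.7
tool_pos: [0.465, -0.291, 0.0352]
eef_rot: [2.221, 2.221, 0.003]
force: [0.1, 1.1, 6.4]
gripper_width: 0.0193
finger_force: 58.6
```

```bash
python3 -c "
from h import *; go(.4555,.1745,.16)"
```

```text
t 28.7 at [ 0.465  -0.291   0.0352] shift mm [ 465.6   -9.3 -124.3] turn [ 0.002  -0.0011  0.    ]
```

arm_command(rows=[[1,[0,0,-8],[0,0,0]],[1,[0,0,-28],[0,0,0]],[1,[0,0,-55],[0,0,0]],[1,[0,0,-85],[0,0,0]],[1,[0,0,-115],[0,0,0]],[1,[10,0,-128],[0,0,0]],[1,[35,-1,-132],[0,0,0]],[1,[75,-2,-132],[0,0,0]]])

```text
clock: 29.5
tool_pos: [0.4618, -0.2176, 0.1675]
eef_rot: [2.226, 2.216, 0.001]
force: [-0.0, 0.9, -0.9]
gripper_width: 0.0191
finger_force: 58.7
```

arm_command(rows=[[1,[43,-1,0],[0,0,0]],[1,[88,-2,0],[0,0,0]],[1,[133,-3,0],[0,0,0]],[1,[178,-4,0],[0,0,0]],[1,[223,-5,0],[0,0,0]],[1,[268,-6,0],[0,0,0]],[1,[308,-7,0],[0,0,0]],[1,[345,-8,0],[0,0,0]]])

```text
clock: 30.3
tool_pos: [0.4537, 0.1309, 0.1673]
eef_rot: [-2.22, -2.221, -0.003]
force: [0.4, -0.6, 0.5]
gripper_width: 0.0195
finger_force: 58.7
```

arm_command(rows=[[1,[25,0,0],[0,0,0]],[1,[40,0,0],[0,0,0]],[1,[46,0,0],[0,0,0]],[1,[46,0,0],[0,0,0]],[1,[46,0,5],[0,0,0]],[1,[46,0,15],[0,0,0]],[1,[46,0,20],[0,0,0]],[1,[46,0,20],[0,0,0]]])

```text
clock: 31.1
tool_pos: [0.4536, 0.1743, 0.1459]
eef_rot: [-2.222, -2.22, 0.001]
force: [0.1, 0.4, -1.0]
gripper_width: 0.0196
finger_force: 58.7
```

```bash
python3 -c "
from h import *; go(.4555,.1745,.047)
f=optics.grab_frame('side');cam=optics.camera_model('side')
for p,s in blobs(f,'yellow',40): print(p,s,ray(cam,p,.185))"
```

```text
t 31.1 at [0.4536 0.1743 0.1459] shift mm [ 0.2  2.  98.8] turn [-0.0011 -0.0003 -0.001 ]
[242.671875 127.125   ] [239 122   8  11  64] [0.459582   0.17903784 0.185     ]
[249.86451613 194.54623656] [236 185  28  20 465] [ 0.33314674 -0.07113793  0.185     ]
```

arm_command(rows=[[1,[0,1,30],[0,0,0]],[1,[0,1,60],[0,0,0]],[1,[0,1,82],[0,0,0]],[1,[0,1,93],[0,0,0]],[1,[0,1,96],[0,0,0]],[1,[0,1,97],[0,0,0]],[1,[0,1,98],[0,0,0]],[1,[0,1,98],[0,0,0]]])

```text
clock: 31.95
tool_pos: [0.4558, 0.1757, 0.0498]
eef_rot: [-2.221, -2.221, -0.004]
force: [-0.0, 0.2, -0.4]
gripper_width: 0.0191
finger_force: 58.8
```

arm_command(rows=[[1,[0,0,0.5],[0,0,0]],[1,[0,0,1],[0,0,0]],[1,[0,0,1],[0,0,0]],[1,[0,0,1.5],[0,0,0]],[1,[0,0,1.5],[0,0,0]],[1,[0,0,2],[0,0,0]],[1,[0,0,2],[0,0,0]],[1,[0,0,2],[0,0,0]]])

```text
clock: 32.75
tool_pos: [0.4552, 0.1753, 0.047]
eef_rot: [-2.221, -2.221, -0.002]
force: [-0.1, -0.7, -2.0]
gripper_width: 0.019
finger_force: 58.8
```

arm_command(rows=[[1,[0,0,0.5],[0,0,0]],[1,[0,0,1],[0,0,0]],[1,[0,0,1],[0,0,0]],[1,[0,0,1.5],[0,0,0]],[1,[0,0,1.5],[0,0,0]],[1,[0,0,2],[0,0,0]],[1,[0,0,2],[0,0,0]],[1,[0,0,2],[0,0,0]]])

```text
clock: 33.55
tool_pos: [0.4559, 0.1756, 0.046]
eef_rot: [-2.221, -2.221, -0.004]
force: [-2.8, -2.0, 13.3]
gripper_width: 0.0195
finger_force: 60.3
```

Seated. I'll release, lift and retreat toward the centre.

arm_command(rows=[[-0.1,[0,0,0],[0,0,0]],[-0.1,[0,0,0],[0,0,0]],[-0.1,[0,0,0],[0,0,0]],[-0.1,[0,0,-10],[0,0,0]],[-0.1,[0,0,-35],[0,0,0]],[-0.1,[0,0,-75],[0,0,0]],[-0.1,[0,0,-110],[0,0,0]],[-0.5,[-30,0,-125],[0,0,0]]])

```text
clock: 34.35
tool_pos: [0.4564, 0.1485, 0.1738]
eef_rot: [2.216, 2.226, 0.01]
force: [0.5, 0.7, 0.9]
gripper_width: 0.0596
finger_force: 0.0
```

arm_command(rows=[[-0.5,[-40,0,0],[0,0,0]],[-0.5,[-80,0,0],[0,0,0]],[-0.5,[-120,0,0],[0,0,0]],[-0.5,[-160,0,0],[0,0,0]],[-0.5,[-200,0,0],[0,0,0]],[-0.5,[-240,0,0],[0,0,0]],[-0.5,[-260,0,0],[0,0,0]],[-0.5,[-260,0,0],[0,0,0]]])

```text
clock: 35.15
tool_pos: [0.4548, -0.1181, 0.1703]
eef_rot: [-2.227, -2.215, -0.003]
force: [-0.0, 0.6, -0.1]
gripper_width: 0.0644
finger_force: 0.0
```

```bash
python3 -c "
from h import *
im=[]
for n,(a,b,c,d) in {'side':(120,320,200,460),'top':(120,260,150,480)}.items():
  f=optics.grab_frame(n);cam=optics.camera_model(n); im.append(f)
  for k in HUE:
    for p,s in blobs(f,k,25):
      if s[4]<900 and a<p[1]<b and c<p[0]<d: print(n,k,p.round(1),s[4],'mat',ray(cam,p,.076).round(4)[:2],'pkt',ray(cam,p,.087).round(4)[:2])
cv2.imwrite('pics/end.png',np.hstack([cv2.resize(im[0][130:280,200:380],(400,333)),cv2.resize(im[1][130:260,150:306],(400,333))])[:,:,::-1])"
```

```text
side red [233.9 153.6] 55 mat [0.4811 0.2846] pkt [0.4712 0.2635]
side red [232.7 183.2] 87 mat [0.4094 0.1553] pkt [0.4013 0.1374]
side red [320.  219.4] 141 mat [ 0.4734 -0.0697] pkt [ 0.4637 -0.0821]
side yellow [246.8 168.7] 88 mat [0.4666 0.1951] pkt [0.4571 0.1762]
side yellow [250.4 197.2] 268 mat [0.4103 0.0812] pkt [0.4022 0.0651]
side green [282.6 161.3] 70 mat [0.5521 0.1752] pkt [0.5405 0.1568]
side green [282.7 188.5] 214 mat [0.4817 0.069 ] pkt [0.4719 0.0532]
side blue [267.7 146.8] 63 mat [0.5674 0.2663] pkt [0.5554 0.2457]
side blue [264.9 174.2] 134 mat [0.4854 0.1465] pkt [0.4755 0.1288]
side blue [357.7 250.8] 165 mat [ 0.4662 -0.1824] pkt [ 0.4567 -0.1921]
top red [196.7 213.7] 353 mat [0.4647 0.2349] pkt [0.4643 0.2319]
top red [344.8 208.2] 114 mat [ 0.474  -0.0668] pkt [ 0.4735 -0.066 ]
top red [181. 211.] 84 mat [0.4704 0.2668] pkt [0.4699 0.2635]
top yellow [234.9 219.4] 364 mat [0.4525 0.1575] pkt [0.4523 0.1555]
top yellow [224.3 217.8] 75 mat [0.4558 0.1789] pkt [0.4556 0.1767]
top green [242.2 181.8] 185 mat [0.5294 0.143 ] pkt [0.5282 0.1412]
top green [234.  176.2] 56 mat [0.5411 0.1599] pkt [0.5397 0.1579]
top blue [203.9 174.2] 257 mat [0.5454 0.2212] pkt [0.544  0.2184]
top blue [189.5 168.7] 77 mat [0.5568 0.2507] pkt [0.5552 0.2475]
```

View pics/end.png

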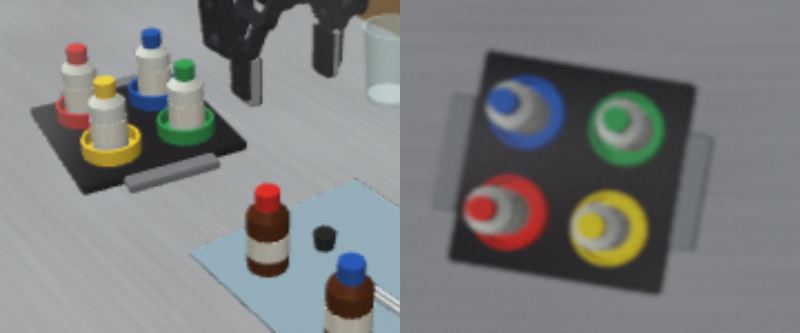

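The final views show all four bottles upright in their matching pockets, at most about 6 mm off-centre. Neither brown bottle has moved.

```bash
python3 -c "
from bench import robot; print(robot.job_done())"
```

```text
the job is handed in; nothing more can be done
None
```

I handed the job in at about 35 s: all four white bottles stand upright in their matching pockets, at most about 6 mm off-centre by my camera check, and both brown bottles are where they started; the system gave no verdict.

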